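# Start the bait tank's air pump

## Task

Start the bait tank's air pump with the closed fingertips, in this order: on the switch board press the raised half of the wide rocker down until it is level, then do the same with the narrow rocker, then push the round cap on top of the loose pump box fully down. Leave the square key on the switch board unpressed, do not lift, shove or tip the pump, and leave everything else on the shelf where it is.

Things in the scene. Friction and masses are not known exactly. Their poses are not given: they have to be found in the camera images.
- board: plywood switch board 130 x 350 x 12 mm (x, y, z) lying fixed on the shelf; origin under its middle, at shelf height. Three white switch boxes stand in a row along its y, 105 mm apart.
- wide_box: white switch box 84 x 56 x 30 mm (along its x, y, z), fixed on the board, carrying the wide rocker; origin under the middle of its underside, 12 mm above the shelf; its -x side looks roughly to the robot. Which of the three places on the board it has varies.
- narrow_box: white switch box 84 x 56 x 30 mm (along its x, y, z), fixed on the board, carrying the narrow rocker; origin under the middle of its underside, 12 mm above the shelf; its -x side looks roughly to the robot. Which of the three places on the board it has varies.
- lamp_box: white switch box 84 x 56 x 30 mm (along its x, y, z), fixed on the board, carrying the square key, which is not to be pressed; origin under the middle of its underside, 12 mm above the shelf; its -x side looks roughly to the robot. Which of the three places on the board it has varies.
- wide_rocker (a joint): 44 mm wide black rocker, two flat 34 mm halves meeting in a shallow V over a hinge at the middle of its box. Rad: 0 (start 0 to 0.05) = off, the half on the box's -x side stands up at 25 degrees, the other is level; 0.44 = on, the -x half level (its top 50 mm above the shelf, 8 mm above the box's lid), the other raised. Takes about 5 N straight down at the press point; stays as left.
- narrow_rocker (a joint): 18 mm wide black rocker, two flat 34 mm halves meeting in a shallow V over a hinge at the middle of its box. Rad: 0 (start 0 to 0.05) = off, the half on the box's -x side stands up at 25 degrees, the other is level; 0.44 = on, the -x half level (its top 50 mm above the shelf, 8 mm above the box's lid), the other raised. Takes about 5 N straight down at the press point; stays as left.
- wide_rocker_press (a point): point to press on the wide rocker: on the top face of its raised half, mid-width, 22 mm out from the hinge (the half ends 34 mm out); moves with the paddle
- narrow_rocker_press (a point): point to press on the narrow rocker: on the top face of its raised half, mid-width, 22 mm out from the hinge (the half ends 34 mm out); moves with the paddle
- lamp_key (a joint): black square spring key, 26 mm square, standing 12 mm above the middle of its box's lid: value in m, 0 = up, 0.006 = fully pressed; not to be pressed
- pump: light grey air pump 100 x 64 x 75 mm (x, y, z), 0.4 to 0.8 kg, standing loose on the shelf to the left or to the right of the board; origin under the middle of its underside, z up
- pump_cap (a joint): round black push cap, 32 mm across, on the pump's top, centred 20 mm from the pump's middle along the pump's +x; value in m: 0 = up (its top 86 mm above the shelf, 11 mm above the pump's top), 0.007 = fully down. It needs about 4 N, and stays where it is left.
- pump_cap_top (a point): middle of the cap's top face; moves with the cap
- reel: bystander: aluminium reel, 54 mm across, 60 mm high, on the side of the board opposite the pump; origin under its middle
- bobber: bystander: green bobber, 42 mm across, 56 mm high, just beyond the board; origin under its middle
- spool: bystander: white line spool, 52 mm across, 26 mm high, on the robot's side of the board; origin under its middle
- sinker: bystander: dark steel sinker, 18 mm across, 28 mm high, standing on the board between two switch boxes; origin under its middle
- lure_case: bystander: clear lure case 110 x 190 x 38 mm at the left, far side; origin under its middle
- bucket_lid: bystander: red enamel bucket lid, 160 mm across, 26 mm high, at the right, far side; origin under its middle
- screwdriver: bystander: screwdriver 180 mm long, lying at the right
- jar: bystander: jar, 52 mm across, 65 mm high, at the left; origin under its middle

How it is judged:
By the outcome, as a careful person would: the job done as asked, in the order asked, and still so for the second after the job is handed in, with the robot touching nothing.
It also fails if it takes over 48 s, if anything falls off the work surface, if the arm or the gripper's body presses on something with over 40 N, if the wrist force passes 120 N, or if a joint passes its speed limit or range.

## Robot

A 6-joint arm with a two-finger parallel gripper is mounted at the origin on the work surface. World frame = base frame: x ahead of the robot, y to its left, z up, the work surface at z = 0. Lengths are in m, angles in rad, forces in N, time in s.
With the tool pointing down it reaches from about 0.25 to 0.725 m from the base axis. Payload 9.7 kg.
Tool frame: the origin (TCP) lies on the centre line of the jaws, within the pads' length; the fingertips stand 19 mm ahead of it and the grasp point (between the pads) is the TCP; z points along the fingers, y is the direction in which the jaws open and shut (so a half turn about z gives the same grasp; the last joint's range is limited). The gripper opens to 85 mm and grips with 20 to 120 N. Pads are 22 mm wide; open, the fingers measure 114 mm over their backs; the gripper's body (76 mm by 85 mm) begins 54 mm behind the grasp point. The pads swing forward as they close: fully open they stand 13 mm farther back than shut.
Start: joints at [-1.11, 0.087, 0.176, 1.66, 0, 1.571], TCP at [0.245, -0.493, 0.25] pointing down, gripper open.
Joint ranges: [-3.13, 3.13], [-0.85, 1.81], [-1.15, 1.24], [-2.2, 2.28], [-1.44, 1.52], [-3.14, 3.14]. Speed limits (rad/s): [2.22, 2.22, 2.57, 3.14, 3.14, 3.14].

## Interface

Orientations are given as a unit quaternion [x, y, z, w].
In Python, from plant import state, grab_frame, get_calibration, hand_in gives the robot as it stands.
- The arm moves only by the tool apply_moves, never from a script. Its argument "series" is a list that holds one entry, the list of rows, each a list of 7 numbers: the turn, a rotation vector about the tool's x, y, z in degrees, then the shift along the tool's x, y, z in mm, then the finger opening in mm, from 0 to 85.4. A call has 1 to 12 rows; each row is the pose to reach, as a shift and turn from the pose commanded when the call began, along the tool's axes at that moment; what a row does not reach only later rows make up. A row lasts 1/12 s, in which the tool goes at most 41.7 mm and 7.16 degrees, less where a joint would pass 70% of its speed; a pose out of reach is approached as far as the arm can. A call with a gripper value outside its range is refused whole. The fingers move at their own pace and stop on an object; the grip force is fixed at half the most. Time passes only in rows, so rows that repeat a pose let the fingers close. It gives the time, the measured TCP pose, the force and the opening at its end, in the units of the state.
- state(): the state, without advancing time (a new reading comes with each control period).
- grab_frame(name): name is "side" or "top" or "wrist"; returns the picture (384x512x3 uint8, blue, green, red); there is no depth.
- get_calibration(name): a dict with "intrinsics" (3x3 intrinsics, pixels), "rvec" (rotation vector, rad) and "tvec" (3), from world to camera coordinates, as OpenCV has them. Camera axes: x right, y down, z forward; pixel columns grow to the right and rows downward; lengths in m; the calibration is good to about 2 mm. A picture is of the moment at which its call begins: read the wrist's pose just before it. get_calibration takes no time and is no camera call; for the wrist camera it gives the pose at the moment of the call.
- hand_in(): hands the job in, once; it reports no verdict.
The state is a dict: "clock": time; "joints": joint angles; "joint_vel": joint speeds; "joint_efforts": joint torques, N m; "eef_pos": TCP position; "tcp_rot": TCP orientation; "force": force on the tool from outside, world axes, zero at the start; "wrist_torque": the same for the moment, N m; "width": finger opening in m.
Only numpy, scipy, OpenCV 4.12 (cv2) and the standard library are available. Lean on these libraries where they do the work, as an engineer would, in place of code of your own. Each camera call takes 0.05 s, during which the arm holds its last target. There are 200 camera calls.

## Working session

There is one attempt and no reset: what is moved stays moved. The work goes in short steps, Python scripts to look and compute and a tool call to move; the robot and the scene stay as the last step left them, time stands still between calls to the robot, and variables do not carry over. Pictures are saved under pics/ and viewed, on a budget of 10 in all, crops included, one or two more only if the job needs it, and the job is handed in when it is done.

Besides the shell and the picture viewer there is one more tool, called after "Emit:" by a JSON object that holds its "op" and its "data", one argument or row to a line. apply_moves: Moves the arm, as the interface text tells. Its arguments: {"type":"object","properties":{"series":{"type":"array","items":{"type":"array","items":{"type":"array","items":{"type":"number"}}}}},"required":["series"]}

```bash
mkdir -p pics
cat > h.py <<'E'
import numpy as np, cv2
from scipy.spatial.transform import Rotation as R
from plant import state, grab_frame, get_calibration, hand_in
def cast(c,uv,z):
    K=np.array(c["intrinsics"]);Rm=cv2.Rodrigues(np.array(c["rvec"],float).ravel())[0];t=np.array(c["tvec"],float).ravel()
    o=-Rm.T@t; uv=np.atleast_2d(uv).astype(float)
    d=(Rm.T@np.linalg.inv(K)@np.c_[uv,np.ones(len(uv))].T).T
    return o+d*((z-o[2])/d[:,2])[:,None]
def proj(c,p):
    return cv2.projectPoints(np.atleast_2d(p).astype(float),np.array(c["rvec"],float),np.array(c["tvec"],float),np.array(c["intrinsics"]),None)[0][:,0]
E
python3 - <<'E'
from h import *
s=state();print(s)
for n in ("top","side"):
    im=grab_frame(n);cv2.imwrite(f"pics/{n}0_raw.png",im);cv2.imwrite(f"pics/{n}0.png",cv2.resize(im,(800,600),interpolation=cv2.INTER_CUBIC))
    c=get_calibration(n);Rm=cv2.Rodrigues(np.array(c["rvec"],float))[0];print(n,-Rm.T@np.array(c["tvec"]).ravel(),c["intrinsics"])
E
```

```text
{'clock': 0.0, 'joints': array([-1.10996848e+00,  8.74506834e-02,  1.75068206e-01,  1.65980847e+00,
        5.39124126e-06,  1.57082671e+00]), 'joint_vel': array([-0.00050471, -0.00084998, -0.00031846,  0.00160715,  0.00090335,
        0.00016974]), 'joint_efforts': array([-4.18761711e-04, -5.20389032e+01,  4.64800715e+01,  1.64864247e-02,
       -8.06374555e-05, -7.13425948e-06]), 'eef_pos': array([ 0.24447835, -0.4924199 ,  0.24955439]), 'tcp_rot': array([ 9.73575180e-01,  2.28365677e-01, -1.56637728e-04, -6.79493677e-04]), 'force': array([ 0.18321102, -0.37892113,  0.07723478]), 'wrist_torque': array([ 0.00636798, -0.00855767,  0.00801813]), 'width': 0.08568509004612081}
top [0.2893524  0.01398421 1.41365086] [[389.06099104   0.         258.63946979]
 [  0.         389.06099104 192.53343406]
 [  0.           0.           1.        ]]
side [0.24590375 0.74333383 0.90581227] [[386.05305879   0.         257.49786694]
 [  0.         386.05305879 187.63610696]
 [  0.           0.           1.        ]]
```

View pics/top0.png

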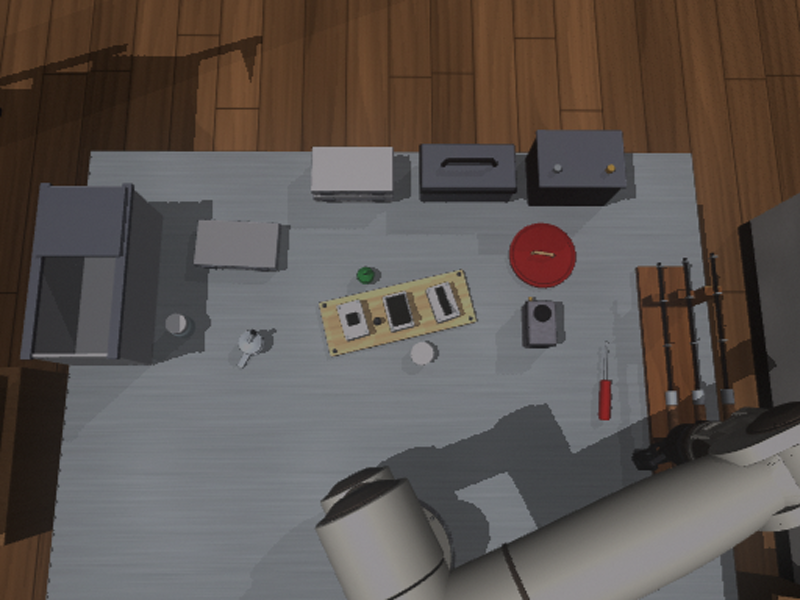

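View pics/side0.png

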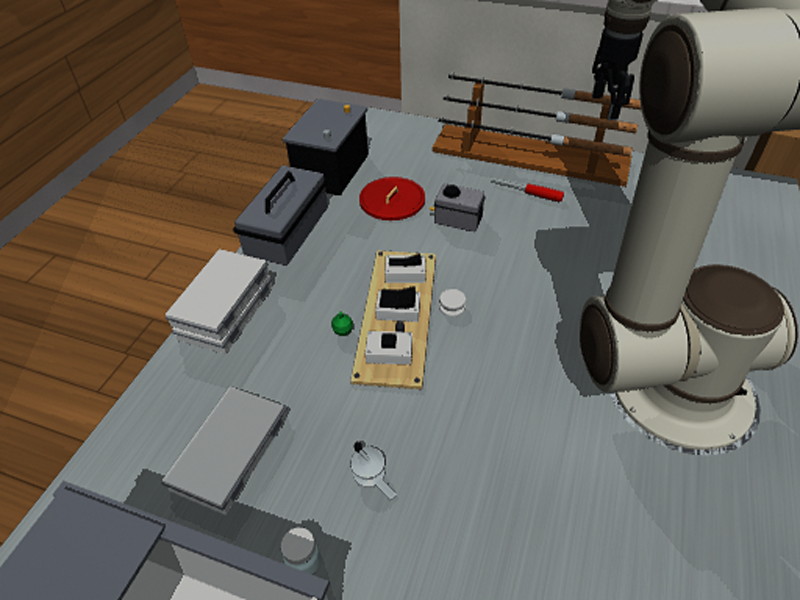

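The top view (800x600 scale) shows the lamp box at (352,320), the wide rocker at (398,310) and the narrow rocker at (444,300). The sinker is at (378,321), the pump at (542,323) with its cap near (542,312), and the spool at (422,353). The side view agrees. Next I measure from these pictures.

```bash
cat > m.py <<'E'
from h import *
im=cv2.imread("pics/top0_raw.png");c=get_calibration("top")
hsv=cv2.cvtColor(im,cv2.COLOR_BGR2HSV);H,S,V=cv2.split(hsv)
def near(mask,uv,r):
    m=np.zeros_like(mask);cv2.circle(m,uv,r,255,-1);m=cv2.bitwise_and(m,mask)
    return max(cv2.findContours(m,cv2.RETR_EXTERNAL,cv2.CHAIN_APPROX_NONE)[0],key=cv2.contourArea)
def show(n,ct,z):
    r=cv2.minAreaRect(ct);b=cast(c,cv2.boxPoints(r),z)
    ce=cast(c,[r[0]],z)[0];e=b[1]-b[0];f=b[2]-b[1];L=e if np.hypot(*e[:2])>np.hypot(*f[:2]) else f
    M=cv2.moments(ct);print(n,"ctr",ce.round(4),"mom",cast(c,[(M["m10"]/M["m00"],M["m01"]/M["m00"])],z)[0].round(4),"sz",np.linalg.norm(e).round(3),np.linalg.norm(f).round(3),"longdir",np.degrees(np.arctan2(L[1],L[0])).round(1))
wood=((H>10)&(H<32)&(S>60)&(V>90)).astype(np.uint8)*255
bm=cv2.morphologyEx(wood,cv2.MORPH_CLOSE,np.ones((15,15)))
show("board",near(bm,(255,200),65),.012)
white=((S<40)&(V>140)).astype(np.uint8)*255
for n,p in dict(lamp=(225,205),wide=(255,198),narrow=(284,192)).items(): show(n,cv2.convexHull(near(white,p,18)),.042)
dark=(V<60).astype(np.uint8)*255
for n,p,z in (("key",(225,204),.054),("widerock",(255,198),.055),("narrowrock",(284,192),.055),("cap",(347,200),.086),("sinker",(242,205),.04)): show(n,near(dark,p,14 if n!="sinker" else 6),z)
print("pump px V",V[190:225:3,330:362:2])
show("spool",near(white,(270,226),12),.026)
E
python3 m.py
python3 -c "
import cv2
im=cv2.imread('pics/top0_raw.png')[150:250,195:375];cv2.imwrite('pics/crop1.png',cv2.resize(im,(800,444),interpolation=cv2.INTER_CUBIC))"
```

```text
board ctr [ 0.5395 -0.0046  0.012 ] mom [ 0.5385 -0.0037  0.012 ] sz 0.351 0.13 longdir -76.2
lamp ctr [0.5185 0.098  0.042 ] mom [0.5188 0.0981 0.042 ] sz 0.054 0.082 longdir -163.9
wide ctr [ 0.5025 -0.0159  0.042 ] mom [ 0.5025 -0.0161  0.042 ] sz 0.036 0.005 longdir -75.9
narrow ctr [ 0.5597 -0.1095  0.042 ] mom [ 0.5588 -0.1099  0.042 ] sz 0.053 0.082 longdir -161.4
key ctr [0.5176 0.0963 0.054 ] mom [0.5178 0.0963 0.054 ] sz 0.024 0.025 longdir -165.7
widerock ctr [ 0.5373 -0.0075  0.055 ] mom [ 0.5369 -0.0075  0.055 ] sz 0.041 0.066 longdir -164.6
narrowrock ctr [ 0.559  -0.1108  0.055 ] mom [ 0.5587 -0.1105  0.055 ] sz 0.018 0.065 longdir -158.1
cap ctr [ 0.525  -0.3285  0.086 ] mom [ 0.5249 -0.3281  0.086 ] sz 0.035 0.035 longdir 177.0
sinker ctr [0.5145 0.0407 0.04  ] mom [0.5149 0.0411 0.04  ] sz 0.015 0.013 longdir -44.5
pump px V [[125 125 124 123 111 112  75 122 122 123 123 123 122 121 123 121]
 [125 126 126  55  90  96  97  99 101 101  96  94  81  76  76 116]
 [126 125  61  36  88 105  86  33  32  33  46 105  98  71  76  71]
 [117 116  60  42  90 108  39  33  32  33  33  42 105  72  74  72]
 [117 115  60  36  87  99  42  32  34  33  35  53 107  77  76  77]
 [117 117  58  42  83 105 104  81  33  33 100 102 106  75  77  74]
 [119 120  65  42  83 111 109 103 106 106 110 110 107  78  75  76]
 [118 117  63  46  75 106 107 106 106 110 107 107 106  76  74  74]
 [120 118  74  45  70 111 108 107 110 107 107 106 102  64  74  76]
 [121 122  68  53  61 107 107 106 105 106 108 108 105  67  75  76]
 [119 120  75  51  47  57  56  56  54  55  56  55  53 116 122 123]
 [119 119 118 116 115 116 116 114 115 114 122 124 125 124 123 125]]
spool ctr [ 0.4433 -0.0603  0.026 ] mom [ 0.4426 -0.0607  0.026 ] sz 0.047 0.047 longdir -90.1
```

View pics/crop1.png

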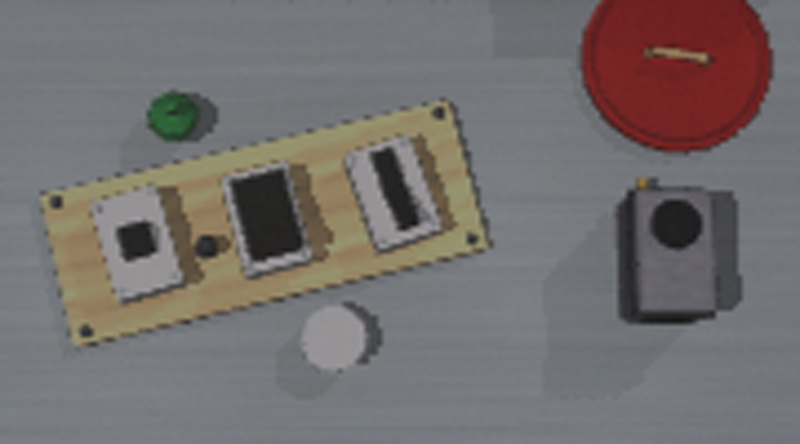

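The crop agrees with the task text: the raised halves face the robot and all fingertip approaches from above are clear. I measured wide centre ≈(0.538,-0.007), yaw ≈15°; narrow ≈(0.559,-0.110), yaw ≈19°; cap ≈(0.525,-0.328). I'll write a helper that works out the moves, then go.

```bash
cat >> h.py <<'E'
def togo(p,yaw):
    "tool-axes shift (mm) and turn (deg) to reach TCP p, pointing down, tool x at yaw deg"
    s=state();q=R.from_quat(s["tcp_rot"])
    t=R.from_rotvec([0,0,np.radians(yaw)])*R.from_euler("x",180,degrees=True)
    print("turn",(q.inv()*t).as_rotvec(degrees=True).round(2),"shift",(q.inv().apply(np.array(p)-s["eef_pos"])*1000).round(1),"t",round(s["clock"],2),"F",s["force"].round(1))
E
python3 -c "
from h import *
togo([0.49,-0.05,0.22],15)"
```

```text
turn [-7.00e-02  1.00e-02  1.14e+01] shift [ 416.7 -287.1   30. ] t 0.1 F [ 0.3  0.6 -0.2]
```

Emit:
{"op": "apply_moves", "data": {
  "series": [
    [[0, 0, 2, 100, -69, 0, 0], [0, 0, 4, 150, -103, 5, 0], [0, 0, 6, 200, -138, 10, 0], [0, 0, 8, 250, -172, 15, 0], [0, 0, 10, 300, -207, 20, 0], [0, 0, 11.4, 350, -241, 25, 0], [0, 0, 11.4, 417, -287, 30, 0], [0, 0, 11.4, 417, -287, 30, 0], [0, 0, 11.4, 417, -287, 30, 0], [0, 0, 11.4, 417, -287, 30, 0], [0, 0, 11.4, 417, -287, 30, 0], [0, 0, 11.4, 417, -287, 30, 0]]
  ]
}}

```text
clock: 1.1
eef_pos: [0.4874, -0.0543, 0.2205]
tcp_rot: [0.991, 0.131, -0.0, 0.0]
force: [1.6, -0.4, 0.0]
width: -0.0003
```

Run:
```python
from h import *
c=get_calibration("wrist");im=grab_frame("wrist");s=state();print(s["eef_pos"],s["joint_vel"].round(3))
import pickle;pickle.dump(c,open("w1.pkl","wb"));cv2.imwrite("pics/w1_raw.png",im);cv2.imwrite("pics/w1.png",cv2.resize(im,(800,600),interpolation=cv2.INTER_CUBIC))
print((proj(c,[[.538,-.007,.05],[.559,-.110,.05]])/.64).round())
```

```text
[ 0.48986258 -0.04912043  0.21926398] [-0.107 -0.022 -0.031  0.015 -0.017 -0.174]
[[353. 176.]
 [525. 187.]]
```

View pics/w1.png

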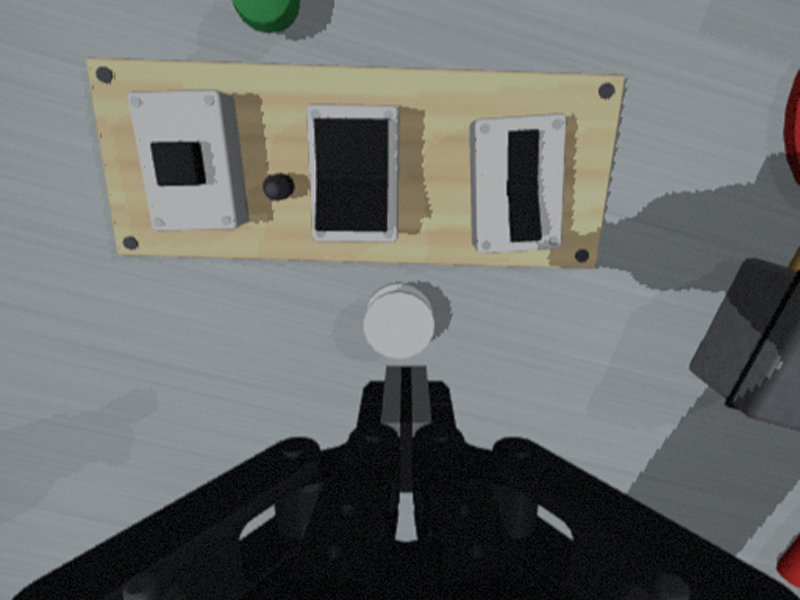

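The wrist view shows all three boxes clearly: wide rocker centre about (352,175), narrow about (523,185), with the spool at (400,325) and the sinker at (278,186). I refine the positions from this view.

Run:
```python
from h import *
import pickle
c=pickle.load(open("w1.pkl","rb"));im=cv2.imread("pics/w1_raw.png");H,S,V=cv2.split(cv2.cvtColor(im,cv2.COLOR_BGR2HSV))
def go(n,mask,x0,y0,x1,y1,z):
    m=np.zeros(V.shape,np.uint8);sl=np.s_[int(y0*.64):int(y1*.64),int(x0*.64):int(x1*.64)];m[sl]=mask[sl]*255
    m=cv2.morphologyEx(m,cv2.MORPH_OPEN,np.ones((2,2)))
    ct=np.vstack(cv2.findContours(m,cv2.RETR_EXTERNAL,cv2.CHAIN_APPROX_NONE)[0])[:,0]
    P=cast(c,ct,z)[:,:2]*1000
    r=cv2.minAreaRect(P.astype(np.float32));b=cv2.boxPoints(r);e,f=b[1]-b[0],b[2]-b[1];L=max(e,f,key=np.linalg.norm)
    print(n,np.round(r[0],1),np.round(r[1],1),"yaw",np.degrees(np.arctan(L[1]/L[0])).round(1))
white=(S<45)&(V>150);dark=V<45
go("wide lid",white,300,95,405,250,.042)
go("narrow lid",white,465,105,572,258,.042)
go("wide rock",dark,312,116,392,235,.055)
go("narrow rock",dark,500,122,548,246,.055)
```

```text
wide lid [536.8  -6.6] [82.6 54.2] yaw 14.6
narrow lid [ 557.5 -109.6] [83.3 54.3] yaw 18.5
wide rock [537.3  -6.9] [64.2 43.3] yaw 13.2
narrow rock [ 557.8 -109. ] [64.9 18.5] yaw 21.0
```

```bash
python3 -c "
from h import *
togo([0.5157,-0.0121,0.095],14.6)"
```

```text
turn [-0.14 -0.04  0.63] shift [ 34.6 -28.6 124.4] t 1.15 F [-2.4  4.4 -2.6]
```

Emit:
{"op": "apply_moves", "data": {
  "series": [
    [[0, 0, 0.5, 12, -10, 30, 0], [0, 0, 0.5, 24, -20, 60, 0], [0, 0, 0.5, 34.5, -29.5, 90, 0], [0, 0, 0.5, 34.5, -29.5, 115, 0], [0, 0, 0.5, 34.5, -29.5, 125, 0], [0, 0, 0.5, 34.5, -29.5, 125, 0], [0, 0, 0.5, 34.5, -29.5, 125, 0], [0, 0, 0.5, 34.5, -29.5, 125, 0], [0, 0, 0.5, 34.5, -29.5, 125, 0]]
  ]
}}

```text
clock: 1.9
eef_pos: [0.5135, -0.0194, 0.0978]
tcp_rot: [0.992, 0.126, 0.001, 0.0]
force: [0.0, 0.6, 0.3]
width: 0.0001
```

```bash
python3 -c "
from h import *
togo([0.5157,-0.0121,0.069],14.6)"
```

```text
turn [ 0.05 -0.16 -0.13] shift [ 3.9 -6.5 28.8] t 1.9 F [0.  0.6 0.3]
```

Emit:
{"op": "apply_moves", "data": {
  "series": [
    [[0, 0, 0, 0, 0, 0, 0], [0, 0, 0, 0, 0, 0, 0], [0, 0, 0, 0, 0, 0, 0]]
  ]
}}

```text
clock: 2.15
eef_pos: [0.5129, -0.0191, 0.0964]
tcp_rot: [0.992, 0.126, 0.0, 0.0]
force: [-0.4, 0.9, 0.0]
width: -0.0001
```

```bash
python3 -c "
from h import *
togo([0.5157,-0.0121,0.069],14.6)"
```

```text
turn [ 0.02 -0.05 -0.11] shift [ 4.4 -6.1 27.4] t 2.15 F [-0.4  0.9  0. ]
```

Emit:
{"op": "apply_moves", "data": {
  "series": [
    [[0, 0, 0, 2.2, -3, 0, 0], [0, 0, 0, 4.4, -6.1, 2, 0], [0, 0, 0, 4.4, -6.1, 7, 0], [0, 0, 0, 4.4, -6.1, 11, 0], [0, 0, 0, 4.4, -6.1, 14, 0], [0, 0, 0, 4.4, -6.1, 17, 0], [0, 0, 0, 4.4, -6.1, 20, 0], [0, 0, 0, 4.4, -6.1, 23, 0], [0, 0, 0, 4.4, -6.1, 25, 0], [0, 0, 0, 4.4, -6.1, 26, 0], [0, 0, 0, 4.4, -6.1, 26, 0], [0, 0, 0, 4.4, -6.1, 26, 0]]
  ]
}}

```text
clock: 3.15
eef_pos: [0.5155, -0.0119, 0.0696]
tcp_rot: [0.992, 0.126, 0.0, -0.0]
force: [-0.1, -0.8, 1.3]
width: 0.0002
```

```bash
python3 -c "
from h import *
togo([0.5157,-0.0121,0.069],14.6)"
```

```text
turn [-0.01 -0.02 -0.1 ] shift [0.1 0.2 0.6] t 3.15 F [-0.1 -0.8  1.3]
```

Emit:
{"op": "apply_moves", "data": {
  "series": [
    [[0, 0, 0, 0, 0, 0.7, 0], [0, 0, 0, 0, 0, 1.3, 0], [0, 0, 0, 0, 0, 1.3, 0]]
  ]
}}

```text
clock: 3.4
eef_pos: [0.5157, -0.0119, 0.069]
tcp_rot: [0.992, 0.126, 0.0, -0.0]
force: [-0.9, -0.2, 4.3]
width: -0.0003
```

Emit:
{"op": "apply_moves", "data": {
  "series": [
    [[0, 0, 0, 0, 0, 0.7, 0], [0, 0, 0, 0, 0, 1.4, 0], [0, 0, 0, 0, 0, 1.4, 0]]
  ]
}}

```text
clock: 3.65
eef_pos: [0.5157, -0.012, 0.0688]
tcp_rot: [0.992, 0.126, 0.001, 0.0]
force: [-6.6, 0.4, 14.6]
width: -0.0002
```

The force rose to 14.6 N at tip height 50 mm, so the wide rocker is on its stop. I lift and move toward the narrow one.

Emit:
{"op": "apply_moves", "data": {
  "series": [
    [[0, 0, 0, 0, 0, -15, 0], [0, 0, 0, 0, 0, -35, 0], [0, 0, 0, 0, 0, -50, 0], [0, 0, 0, 0, 0, -50, 0]]
  ]
}}

```text
clock: 3.98
eef_pos: [0.5169, -0.012, 0.1202]
tcp_rot: [0.992, 0.126, 0.002, 0.0]
force: [1.2, -0.1, 0.8]
width: -0.0001
```

```bash
python3 -c "
from h import *
togo([0.5369,-0.1168,0.1],19)"
```

```text
turn [ 0.08 -0.26 -4.5 ] shift [ -7.  106.5  20.3] t 3.98 F [ 1.2 -0.1  0.8]
```

Emit:
{"op": "apply_moves", "data": {
  "series": [
    [[0, 0, -2, -2, 30, 0, 0], [0, 0, -4.5, -4, 60, 0, 0], [0, 0, -4.5, -6, 90, 5, 0], [0, 0, -4.5, -7, 106.5, 10, 0], [0, 0, -4.5, -7, 106.5, 18, 0], [0, 0, -4.5, -7, 106.5, 20, 0], [0, 0, -4.5, -7, 106.5, 20, 0], [0, 0, -4.5, -7, 106.5, 20, 0], [0, 0, -4.5, -7, 106.5, 20, 0]]
  ]
}}

```text
clock: 4.73
eef_pos: [0.5353, -0.116, 0.0973]
tcp_rot: [0.986, 0.166, 0.0, 0.0]
force: [0.9, 0.2, -0.4]
width: 0.0004
```

Run:
```python
from h import *
togo([0.5369,-0.1168,0.069],19)
c=get_calibration("wrist");im=grab_frame("wrist");cv2.imwrite("pics/w2.png",cv2.resize(im,(800,600),interpolation=cv2.INTER_CUBIC))
```

```text
turn [ 0.   -0.02  0.07] shift [ 1.2  1.3 28.3] t 4.73 F [ 0.9  0.2 -0.4]
```

View pics/w2.png

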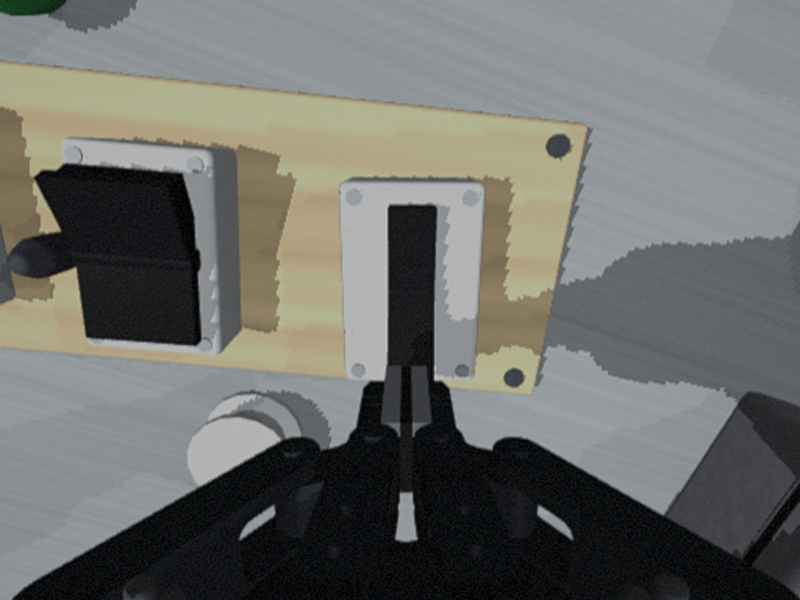

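The wide rocker, around (135,250), now has its far half raised and its near half level. The fingertips line up over the narrow rocker (centre column about 411, fingers 407). I press it.

Emit:
{"op": "apply_moves", "data": {
  "series": [
    [[0, 0, 0, 1.2, 1.3, 2, 0], [0, 0, 0, 1.2, 1.3, 7, 0], [0, 0, 0, 1.2, 1.3, 11, 0], [0, 0, 0, 1.2, 1.3, 14, 0], [0, 0, 0, 1.2, 1.3, 17, 0], [0, 0, 0, 1.2, 1.3, 20, 0], [0, 0, 0, 1.2, 1.3, 23, 0], [0, 0, 0, 1.2, 1.3, 26, 0], [0, 0, 0, 1.2, 1.3, 27.5, 0], [0, 0, 0, 1.2, 1.3, 28.5, 0], [0, 0, 0, 1.2, 1.3, 28.5, 0]]
  ]
}}

```text
clock: 5.7
eef_pos: [0.5366, -0.1178, 0.0689]
tcp_rot: [0.986, 0.165, -0.0, 0.0]
force: [-4.4, -0.6, 7.0]
width: -0.0004
```

Emit:
{"op": "apply_moves", "data": {
  "series": [
    [[0, 0, 0, 0, 0, 0.7, 0], [0, 0, 0, 0, 0, 1, 0], [0, 0, 0, 0, 0, 1, 0]]
  ]
}}

```text
clock: 5.95
eef_pos: [0.5366, -0.1179, 0.0688]
tcp_rot: [0.986, 0.165, 0.0, 0.0]
force: [-8.3, -0.5, 13.8]
width: 0.0003
```

Emit:
{"op": "apply_moves", "data": {
  "series": [
    [[0, 0, 0, 0, 0, -15, 0], [0, 0, 0, 0, 0, -40, 0], [0, 0, 0, 0, 0, -75, 0], [0, 0, 0, 0, 0, -90, 0], [0, 0, 0, 0, 0, -90, 0]]
  ]
}}

```text
clock: 6.37
eef_pos: [0.5387, -0.1179, 0.1616]
tcp_rot: [0.986, 0.165, 0.003, 0.001]
force: [0.2, 1.1, 0.7]
width: -0.0001
```

Run:
```python
from h import *
togo([0.47,-0.325,0.20],5)
```

```text
turn [ 0.13 -0.34 14.01] shift [-132.2  173.6  -38.6] t 6.37 F [0.2 1.1 0.7]
```

Emit:
{"op": "apply_moves", "data": {
  "series": [
    [[0, 0, 3, -22, 29, -10, 0], [0, 0, 6, -44, 58, -20, 0], [0, 0, 9, -66, 87, -30, 0], [0, 0, 12, -88, 116, -38, 0], [0, 0, 14, -110, 145, -38, 0], [0, 0, 14, -132, 173, -38, 0], [0, 0, 14, -132, 173, -38, 0], [0, 0, 14, -132, 173, -38, 0], [0, 0, 14, -132, 173, -38, 0], [0, 0, 14, -132, 173, -38, 0], [0, 0, 14, -132, 173, -38, 0]]
  ]
}}

```text
clock: 7.28
eef_pos: [0.4688, -0.3232, 0.1953]
tcp_rot: [0.999, 0.044, -0.0, -0.0]
force: [-0.9, 0.5, 0.8]
width: 0.0002
```

Run:
```python
from h import *
c=get_calibration("wrist");im=grab_frame("wrist");cv2.imwrite("pics/w3.png",cv2.resize(im,(800,600),interpolation=cv2.INTER_CUBIC))
p=proj(c,[[.525,-.3285,.086]])[0];print("expected view px",p/.64)
V=cv2.cvtColor(im,cv2.COLOR_BGR2HSV)[...,2];m=np.zeros(V.shape,np.uint8);cv2.circle(m,tuple(int(v) for v in p),38,255,-1)
m[V>=45]=0
ct=max(cv2.findContours(m,cv2.RETR_EXTERNAL,cv2.CHAIN_APPROX_NONE)[0],key=cv2.contourArea)
e,r=cv2.minEnclosingCircle(ct);print("circle view px",np.array(e)/.64,r/.64,cast(c,[e],.086))
togo([0.525,-.3285,.115],5)
im=grab_frame("top");cv2.imwrite("pics/top2.png",im)
```

```text
expected view px [427.91168632 195.38905027]
circle view px [427.88572311 193.36154461] 38.674935698509216 [[ 0.52596283 -0.328388    0.086     ]]
turn [-0.01 -0.    0.1 ] shift [55.4 10.3 80.5] t 7.33 F [ 0.6  0.3 -0.5]
```

View pics/w3.png

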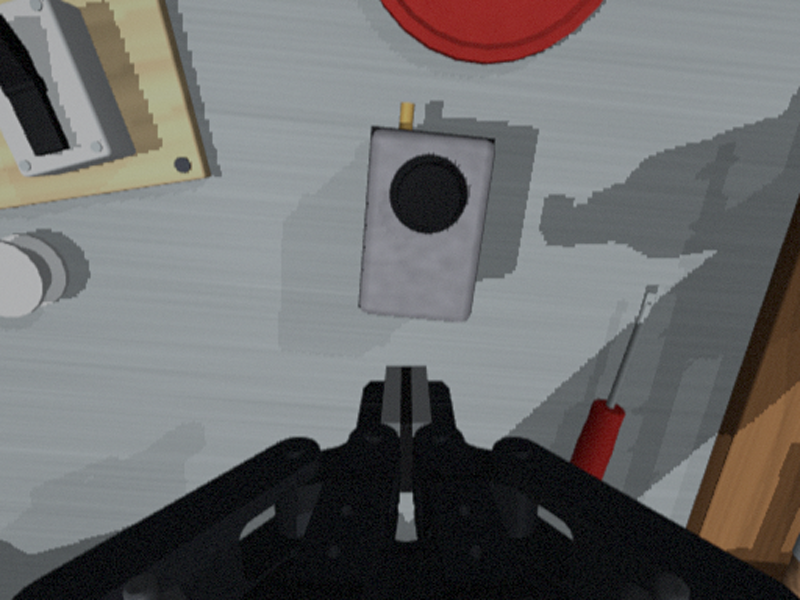

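The wrist view shows the cap at (428,193), which is (0.5255,-0.328) and agrees with the top view. I hover over it.

Emit:
{"op": "apply_moves", "data": {
  "series": [
    [[0, 0, 0, 20, 4, 0, 0], [0, 0, 0, 40, 8, 10, 0], [0, 0, 0, 56, 10, 30, 0], [0, 0, 0, 56, 10, 50, 0], [0, 0, 0, 56, 10, 65, 0], [0, 0, 0, 56, 10, 75, 0], [0, 0, 0, 56, 10, 75, 0], [0, 0, 0, 56, 10, 75, 0]]
  ]
}}

```text
clock: 8.05
eef_pos: [0.525, -0.329, 0.1208]
tcp_rot: [0.999, 0.044, -0.0, -0.0]
force: [-0.6, 0.5, 0.3]
width: 0.0002
```

```bash
python3 -c "
from h import *
togo([0.5255,-.3285,.098],5)"
```

```text
turn [-0.01  0.01  0.03] shift [ 0.5 -0.4 22.8] t 8.05 F [-0.6  0.5  0.3]
```

Emit:
{"op": "apply_moves", "data": {
  "series": [
    [[0, 0, 0, 0.5, 0, 5, 0], [0, 0, 0, 0.5, 0, 10, 0], [0, 0, 0, 0.5, 0, 13, 0], [0, 0, 0, 0.5, 0, 15, 0], [0, 0, 0, 0.5, 0, 17, 0], [0, 0, 0, 0.5, 0, 19, 0], [0, 0, 0, 0.5, 0, 20.5, 0], [0, 0, 0, 0.5, 0, 22, 0], [0, 0, 0, 0.5, 0, 22.5, 0], [0, 0, 0, 0.5, 0, 22.5, 0]]
  ]
}}

```text
clock: 8.88
eef_pos: [0.5255, -0.3293, 0.0981]
tcp_rot: [0.999, 0.044, 0.0, 0.0]
force: [-1.5, 0.6, 3.7]
width: 0.0001
```

Emit:
{"op": "apply_moves", "data": {
  "series": [
    [[0, 0, 0, 0, 0, 0.5, 0], [0, 0, 0, 0, 0, 1, 0], [0, 0, 0, 0, 0, 1, 0]]
  ]
}}

```text
clock: 9.13
eef_pos: [0.5255, -0.3294, 0.098]
tcp_rot: [0.999, 0.044, 0.0, 0.0]
force: [-2.5, 0.9, 8.2]
width: -0.0002
```

Emit:
{"op": "apply_moves", "data": {
  "series": [
    [[0, 0, 0, 0, 0, 0.7, 0], [0, 0, 0, 0, 0, 1.2, 0], [0, 0, 0, 0, 0, 1.2, 0]]
  ]
}}

```text
clock: 9.38
eef_pos: [0.5256, -0.3294, 0.0979]
tcp_rot: [0.999, 0.044, 0.001, 0.001]
force: [-5.8, 3.3, 16.5]
width: 0.0001
```

Emit:
{"op": "apply_moves", "data": {
  "series": [
    [[0, 0, 0, 0, 0, -10, 0], [0, 0, 0, 0, 0, -30, 0], [0, 0, 0, 0, 0, -60, 0], [0, 0, 0, -35, 0, -80, 0], [0, 0, 0, -70, 10, -110, 0], [0, 0, 0, -105, 20, -120, 0], [0, 0, 0, -140, 30, -120, 0], [0, 0, 0, -140, 30, -120, 0], [0, 0, 0, -140, 30, -120, 0]]
  ]
}}

```text
clock: 10.13
eef_pos: [0.3875, -0.3722, 0.2166]
tcp_rot: [0.999, 0.042, 0.001, 0.0]
force: [0.5, 0.3, -0.8]
width: -0.0001
```

Run:
```python
from h import *
im=[grab_frame("top")[150:250,195:375],grab_frame("side")[100:260,200:330],cv2.imread("pics/top2.png")[150:250,195:375]]
cv2.imwrite("pics/f.png",np.vstack([cv2.resize(im[0],(540,300),interpolation=cv2.INTER_CUBIC),cv2.resize(im[2],(540,300),interpolation=cv2.INTER_CUBIC)]))
cv2.imwrite("pics/fs.png",cv2.resize(im[1],(488,600),interpolation=cv2.INTER_CUBIC))
togo([.4,-.3,.2],5)
```

```text
turn [-0.01 -0.01 -0.02] shift [ 17.1 -70.1  15.7] t 10.23 F [-0.4 -0.1  0.1]
```

View pics/f.png

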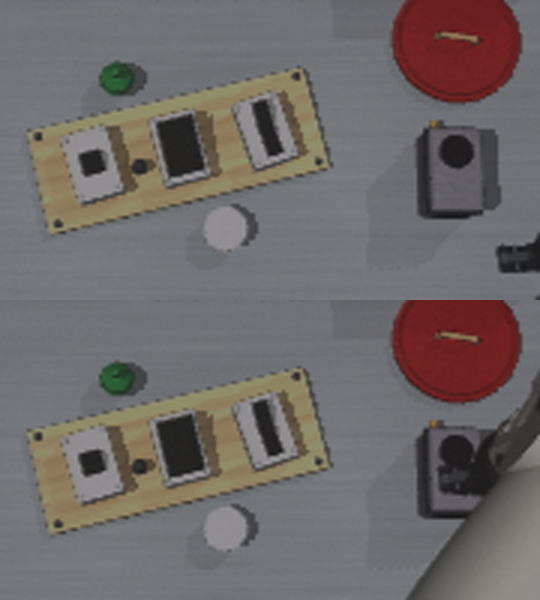

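View pics/fs.png

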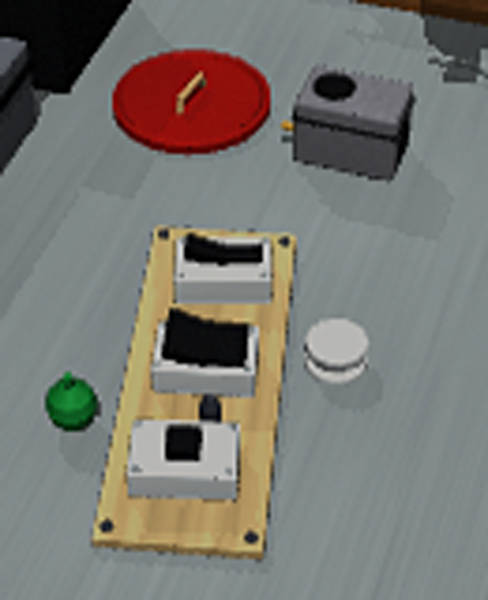

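In the final views both rockers have the far (left in this view) half raised and the robot-side half level. The cap is low on the pump, the pump and bystanders have not moved, and the arm is clear, so I hand in.

```bash
python3 -c "
from h import *
print(hand_in())"
```

```text
the job is handed in; nothing more can be done
None
```

The job is done and handed in at about 10 s on the robot's clock. With closed fingertips I pressed the wide rocker level, then the narrow rocker, then pushed the pump cap fully down. I never went near the square key.

| Step | Tip height at the stop | Upward force at the stop |
|---|---|---|
| Wide rocker | about 50 mm (level) | 14.6 N |
| Narrow rocker | about 50 mm (level) | 13.8 N |
| Pump cap | about 79 mm (fully down) | 16.5 N |

The last top and side pictures show both rockers switched over and the cap low. The pump and the items near the board are where they were, and the arm is clear of everything. I did not re-check the lure case or the jar in those last pictures, but the arm never went near them. None of my checks failed. Position estimates from the top and wrist cameras agreed to about 1–2 mm.

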